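# Calibrate the laundry's spring scale

### The job

Calibrate the coin laundry's spring scale: stand brass weights from the wooden block on its pan, one at a time, until the red pointer rests in the green band, keeping every weight upright, used or not. Then take the orange sensor pen from its holder and hold its steel tip on the yellow spot of the console's sloping pad, the pen square to the pad, pressing lightly so that the pad sinks about half of its 10 mm travel and never pressing hard. Finish while still holding the pen there, with the pointer in the green band, and leave the jar, the copper tokens and the screwdriver alone.

Things in the scene. Friction and masses are not known exactly. Their poses are not given: they have to be found in the camera images.
- scale: The spring scale's fixed grey housing, 160 x 160 mm and 65 mm high, with a round steel pan above it. Origin: centre of its underside, on the table; z up. The face on its +x side has a white plate with a green band, before which the pan's red pointer moves.
- pan (a joint): How far the scale's pan has sunk, in m (0 = top, 0.034 = bottom). The green band is 0.015 to 0.025. The empty pan rests at 0.0025 to 0.0125, different each time; each weight sinks it by a further 0.007, wherever it stands on the pan, so one or two weights are needed. The pan moves straight down without tilting and settles in under a second.
- pan_top (a point): Centre of the pan's flat upper face, moving with the pan: a steel disc 140 mm in diameter without a rim. It is 105 mm above the table less the pan's sinking. z up; the pointer sticks out at +x.
- block: The fixed wooden block on which the three weights start, 70 x 240 mm and 40 mm high. Origin: centre of its underside. The weights stand in a row along its y axis, about 80 mm apart.
- weight0: A brass calibration weight, identical to the other two: 280 g, round body 36 mm in diameter and 34 mm high, then a 14 mm neck and a 20 mm knob, 52 mm high in all. Origin: centre of its underside; z up. It starts upright on the wooden block, its underside 40 mm above the table.
- weight1: A brass calibration weight, identical to the other two: 280 g, round body 36 mm in diameter and 34 mm high, then a 14 mm neck and a 20 mm knob, 52 mm high in all. Origin: centre of its underside; z up. It starts upright on the wooden block, its underside 40 mm above the table.
- weight2: A brass calibration weight, identical to the other two: 280 g, round body 36 mm in diameter and 34 mm high, then a 14 mm neck and a 20 mm knob, 52 mm high in all. Origin: centre of its underside; z up. It starts upright on the wooden block, its underside 40 mm above the table.
- holder: The pen's fixed grey holder, 80 x 80 mm, 50 mm high, with a vertical through hole 17 mm in diameter in the middle. Origin: centre of its underside; its sides are along x and y.
- probe: The sensor pen, about 110 g, 128 mm long, upright in the holder at the start. Origin: end of its steel tip (2 mm above the table then); z runs from tip to handle. 0 to 48 mm: round shaft 14 mm in diameter, narrowing to a flat 8 mm tip; 48 to 128 mm: square orange handle 24 x 24 mm, sides along x and y, resting on the holder top. Lift it straight up over 50 mm to clear the holder.
- probe_tip (a point): The end of the pen's steel tip; axes as the pen's.
- console: The fixed console: white base 150 x 170 mm, blue top sloping at 0.35 rad (20 degrees), lower on its -x side and up to about 110 mm high at the +x side. Origin: centre of its underside; z up.
- spot (a point): Centre of the yellow spot (16 mm in diameter) on the upper face of the console's round white pad (36 mm in diameter), moving with the pad. Its z axis is the outward normal of the pad, leaning 0.35 rad from vertical towards the console's -x side; y is level. At rest it is about 98 mm above the table and 11 mm proud of the black collar.
- pad (a joint): How far the pad is pressed in along its normal, in m (0 = out, 0.010 = bottomed). It is sprung: about 1 N to start it, 3.5 N at 0.005, 6 N at the bottom. It returns when let go.
- jar: Bystander: clear plastic jar with a blue cap, 60 mm in diameter, 75 mm high. Origin: centre of its underside.
- tokens: Bystander: a stack of copper tokens fixed together, 28 mm in diameter, 26 mm high. Origin: centre of its underside.
- driver: Bystander: a screwdriver with a red handle lying on the table.
Mind the look-alikes: they are no part of the job. What is shaped like the weight2 but purple is not meant. What is shaped like the weight0 but pink or purple is not meant.

How it is judged:
By the outcome, as a careful person would: the job done as asked, in the order asked, and still so for the second after the job is handed in, while the arm keeps its last pose, push and grip.
It also fails if it takes over 64 s, if anything falls off the work surface, if the arm or the gripper's body presses on something with over 40 N, if the wrist force passes 120 N, or if a joint passes its speed limit or range.

### The arm

A 6-joint arm with a two-finger parallel gripper is mounted at the origin on the work surface. World frame = base frame: x ahead of the robot, y to its left, z up, the work surface at z = 0. Lengths are in mm, angles in rad, forces in N, time in s.
With the tool pointing down it reaches from about 350 to 775 mm from the base axis. Payload 7.3 kg.
Tool frame: the origin (TCP) lies midway between the tips of the shut fingers; the grasp point (between the pads) lies 19 mm behind it; z points along the fingers, y is the line along which they close (so a half turn about z gives the same grasp; the last joint's range is limited). The gripper opens to 92 mm and grips with 3 to 60 N. Pads are 19 mm wide; open, the fingers measure 130 mm over their backs; the gripper's body (75 mm by 190 mm) begins 47 mm behind the grasp point.
Start: joints at [1.201, 0.342, 1.524, -0, 1.275, -0.146], TCP at [116.5, 511.93, 226.741] pointing down, gripper open.
Joint ranges: [-2.53, 2.53], [-0.77, 2.02], [0.04, 2.7], [-1, 4.14], [0.28, 2.66], [-3.11, 3.11]. Speed limits (rad/s): [2.57, 2.57, 3.14, 3.14, 3.14, 3.14].

### API

Orientations are given as [roll, pitch, yaw] about the fixed x, y, z axes, in that order (R = Rz(yaw) Ry(pitch) Rx(roll)).
In Python, from plant import monitor, optics, workorder gives the robot as it stands. The module is installed in compiled form; this text tells all that it offers.
- The arm moves only by the tool servo_tool, never from a script. Its arguments are lists of equal length, an entry for each row: "linear": the shift along the tool's x, y, z as a fraction of full scale, a list of three; "spin": the turn about the tool's z as a fraction of full scale. In form: {"linear": [[dx, dy, dz], ...], "spin": [spin, ...]}. A call has exactly 8 rows; each row shifts and turns the commanded pose from where the row before left it, along the tool's axes as they then stand; what a row does not reach is not made up. Full scale, the value 1, is 200 mm for a shift and 90 degrees for a turn. A row lasts 1/8 s, in which the tool goes at most 62.5 mm and 10.7 degrees, less where a joint would pass 70% of its speed; a pose out of reach is approached as far as the arm can. A call with a number of a shift or a turn outside -1 to 1 is refused whole. A call with a gripper value outside its range is refused whole. "hand" is the opening, from -1 (shut) to 1 (fully open), set as the call begins (left out, the last holds). The fingers move at their own pace and stop on an object; the grip force is fixed at half the most. Time passes only in rows, so rows that do not move let the fingers close, or fill a call up. It gives the time, the measured TCP pose, the force, the opening and the grip force at its end, in the units of the state.
- monitor.get_obs(): the state, without advancing time (a new reading comes with each control period).
- optics.capture(name): name is "side" or "top" or "wrist"; returns a dict with "frame" (480x640x3 uint8, blue, green, red), "K" (3x3 intrinsics, pixels), "D" ([k1, k2, p1, p2, k3] as OpenCV has them; the pictures are not rectified), "world_to_cam" (4x4, takes a point from world to camera coordinates). Camera axes: x right, y down, z forward; pixel columns grow to the right and rows downward; lengths in mm; the calibration is good to about 2 mm. A picture is of the moment at which its call begins. There is no depth.
- workorder.close_job(): hands the job in; it is judged then, once.
The state is a dict: "time": time; "joint_positions": joint angles; "dq": joint speeds; "tau": joint torques, N m; "tool_pos": TCP position; "tcp_rot": TCP orientation; "contact_force": force on the tool from outside, world axes, zero at the start; "moment": the same for the moment, N m; "grip_width": finger opening in mm; "finger_force": force on a finger pad.
Only numpy, scipy, OpenCV 4.12 (cv2) and the standard library are available. Lean on these libraries where they do the work, as an engineer would, in place of code of your own. Each camera call takes 0.05 s, during which the arm holds its last target. There are 200 camera calls.

## Working session

There is one attempt and no reset: what is moved stays moved. The work goes in short steps, Python scripts to look and compute and a tool call to move; the robot and the scene stay as the last step left them, time stands still between calls to the robot, and variables do not carry over. Pictures are saved under pics/ and viewed, at most 12 in all, crops included, and the job is handed in when it is done.

Besides the shell and the picture viewer there is one more tool, called after "Request:" by a JSON object that holds its "fn" and its "kwargs". servo_tool: Moves the arm, as the interface text tells. Shift numbers are shares of 200 mm and turn numbers shares of 90 degrees, none past 1 either way. Its arguments: {"type":"object","properties":{"linear":{"type":"array","items":{"type":"array","items":{"type":"number","minimum":-1,"maximum":1}}},"spin":{"type":"array","items":{"type":"number","minimum":-1,"maximum":1}},"hand":{"type":"number"}},"required":["linear","spin"]}

```bash
mkdir -p pics; python3 - <<'E'
from plant import monitor, optics
import cv2,pickle,numpy as np
o=monitor.get_obs();print({k:np.round(v,3) for k,v in o.items()})
d={}
for n in("side","top","wrist"):
    c=optics.capture(n);d[n]=c;cv2.imwrite(f"pics/{n}0.png",c["frame"])
    print(n,c["K"],c["D"],np.round(c["world_to_cam"],3))
pickle.dump(d,open("c0.pkl","wb"))
E
```

```text
{'time': np.float64(0.0), 'joint_positions': array([ 1.201,  0.343,  1.525,  0.   ,  1.275, -0.146]), 'dq': array([-0.001,  0.001,  0.003,  0.001, -0.002, -0.   ]), 'tau': array([ -0.   , -43.122, -24.423,   0.072,   0.056,  -0.   ]), 'tool_pos': array([116.33 , 511.513, 226.039]), 'tcp_rot': array([-3.14 , -0.   ,  2.918]), 'contact_force': array([ 0.619,  0.294, -0.904]), 'moment': array([-0.   , -0.001,  0.015]), 'finger_force': np.float64(0.0), 'grip_width': np.float64(91.934)}
side [[471.23058886   0.         323.5082651 ]
 [  0.         471.23058886 234.68341735]
 [  0.           0.           1.        ]] [-0.01340122  0.          0.          0.          0.        ] [[ 9.88000e-01 -1.54000e-01 -2.10000e-02 -5.17163e+02]
 [-1.05000e-01 -5.59000e-01 -8.23000e-01  1.35391e+02]
 [ 1.15000e-01  8.15000e-01 -5.68000e-01  9.14793e+02]
 [ 0.00000e+00  0.00000e+00  0.00000e+00  1.00000e+00]]
top [[469.31703162   0.         317.9048002 ]
 [  0.         469.31703162 234.21117668]
 [  0.           0.           1.        ]] [0.00216185 0.         0.         0.         0.        ] [[-3.000000e-03 -1.000000e+00  4.000000e-03 -1.771600e+01]
 [-9.970000e-01  3.000000e-03 -7.400000e-02  5.393780e+02]
 [ 7.400000e-02 -4.000000e-03 -9.970000e-01  1.137072e+03]
 [ 0.000000e+00  0.000000e+00  0.000000e+00  1.000000e+00]]
wrist [[431.78369543   0.         310.92520186]
 [  0.         431.78369543 246.42785166]
 [  0.           0.           1.        ]] [-0.07105397  0.          0.          0.          0.        ] [[ 2.22000e-01  9.75000e-01 -2.00000e-03 -5.24563e+02]
 [ 9.35000e-01 -2.12000e-01  2.86000e-01 -3.63180e+01]
 [ 2.78000e-01 -6.50000e-02 -9.58000e-01  3.91661e+02]
 [ 0.00000e+00  0.00000e+00  0.00000e+00  1.00000e+00]]
```

View pics/top0.png

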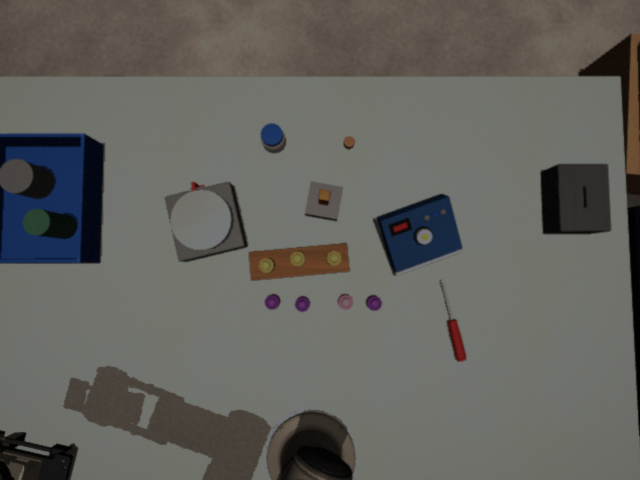

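View pics/side0.png

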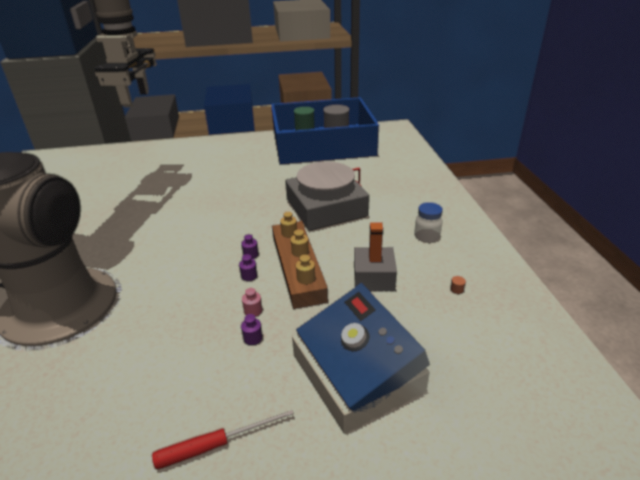

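Top view: brass weights stand on the block at (266,265), (297,259) and (334,258). The look-alikes are purple at (272,301), (303,303) and (374,302), and pink at (345,301), all on the table. The pan is at (201,219), the pen at (325,196) and the spot at (424,237). I choose the yellow-brass ones on the wooden block.

```bash
cat >h.py <<'E'
import numpy as np,cv2,pickle
def ray(c,uv):
    p=cv2.undistortPoints(np.array([[uv]],float),c["K"],np.array(c["D"]))[0,0]
    T=np.array(c["world_to_cam"]);R=T[:3,:3]
    return -R.T@T[:3,3], R.T@np.array([*p,1.])
def onz(c,uv,z):
    o,d=ray(c,uv);return o+d*(z-o[2])/d[2]
def tri(a,ua,b,ub):
    o1,d1=ray(a,ua);o2,d2=ray(b,ub)
    s=np.linalg.lstsq(np.c_[d1,-d2],o2-o1,rcond=None)[0]
    p,q=o1+d1*s[0],o2+d2*s[1];return (p+q)/2,np.linalg.norm(p-q)
def proj(c,P):
    T=np.array(c["world_to_cam"]);r=cv2.Rodrigues(T[:3,:3])[0]
    return cv2.projectPoints(np.array(P,float).reshape(-1,1,3),r,T[:3,3],c["K"],np.array(c["D"]))[0][:,0]
def blobs(f,lo,hi,amin=15,roi=None):
    m=cv2.inRange(cv2.cvtColor(f,cv2.COLOR_BGR2HSV),lo,hi)
    if roi:
        k=np.zeros_like(m);x0,y0,x1,y1=roi;k[y0:y1,x0:x1]=255;m&=k
    n,l,s,ce=cv2.connectedComponentsWithStats(m)
    return m,[(s[i][:5].tolist(),ce[i].round(1).tolist()) for i in range(1,n) if s[i][4]>=amin]
E
python3 - <<'E'
from h import *
d=pickle.load(open("c0.pkl","rb"))
t,s=d["top"],d["side"]
def show(n,c,*a,**k):
    _,b=blobs(c["frame"],*a,**k);print(n,b)
Y=((18,90,90),(35,255,255));O=((3,120,60),(17,255,255))
show("top yellow",t,*Y,roi=(240,220,480,290));show("side yellow",s,*Y,roi=(270,200,400,360))
show("top orange",t,*O,roi=(240,150,380,290));show("side orange",s,*O,roi=(260,200,420,300))
R=((0,120,80),(4,255,255));show("topred",t,*R,amin=4,roi=(150,150,260,270));show("sidered",s,*R,amin=4,roi=(270,150,400,230))
hs=cv2.cvtColor(t["frame"],cv2.COLOR_BGR2HSV)
for p in[(201,219),(180,195),(325,185),(325,196),(316,205),(424,237),(450,225),(258,270),(266,265),(195,186)]:print(p,hs[p[1],p[0]])
a=cv2.resize(t["frame"][150:290,150:480],None,fx=2.4,fy=2.4,interpolation=2)
b=cv2.resize(s["frame"][150:240,270:400],None,fx=2.6,fy=2.6,interpolation=2)
im=np.zeros((a.shape[0]+b.shape[0],a.shape[1],3),np.uint8);im[:a.shape[0]]=a;im[a.shape[0]:,:b.shape[1]]=b
b2=cv2.resize(s["frame"][280:370,290:430],None,fx=2.6,fy=2.6,interpolation=2);im[a.shape[0]:,350:350+b2.shape[1]]=b2
cv2.imwrite("pics/c1.png",im);print(im.shape)
E
```

```text
top yellow [([422, 234, 6, 6, 29], [424.4, 236.4]), ([290, 251, 15, 15, 177], [297.1, 258.6]), ([327, 251, 15, 15, 180], [333.8, 257.8]), ([259, 258, 14, 15, 172], [265.5, 265.2])]
side yellow [([281, 212, 15, 15, 155], [287.9, 219.7]), ([291, 229, 17, 17, 195], [298.2, 238.0]), ([296, 254, 18, 19, 221], [304.5, 263.7]), ([348, 329, 9, 8, 59], [352.2, 332.6])]
top orange [([319, 189, 11, 12, 106], [324.1, 194.8]), ([249, 244, 100, 36, 2155], [298.7, 261.5])]
side orange [([273, 221, 53, 79, 2147], [298.3, 265.1]), ([370, 223, 13, 9, 105], [375.9, 227.0]), ([370, 234, 12, 28, 300], [375.2, 247.8])]
topred [([191, 182, 5, 8, 26], [193.1, 186.1]), ([199, 185, 5, 2, 6], [201.0, 185.5])]
sidered [([354, 168, 5, 2, 8], [356.4, 168.6])]
(201, 219) [ 30  11 116]
(180, 195) [15 21 74]
(325, 185) [13 26 89]
(325, 196) [ 17 156 113]
(316, 205) [12 28 92]
(424, 237) [ 31 150 117]
(450, 225) [108 162  66]
(258, 270) [ 12 161  92]
(266, 265) [ 30 119 116]
(195, 186) [  1 194  71]
(570, 792, 3)
```

View pics/c1.png

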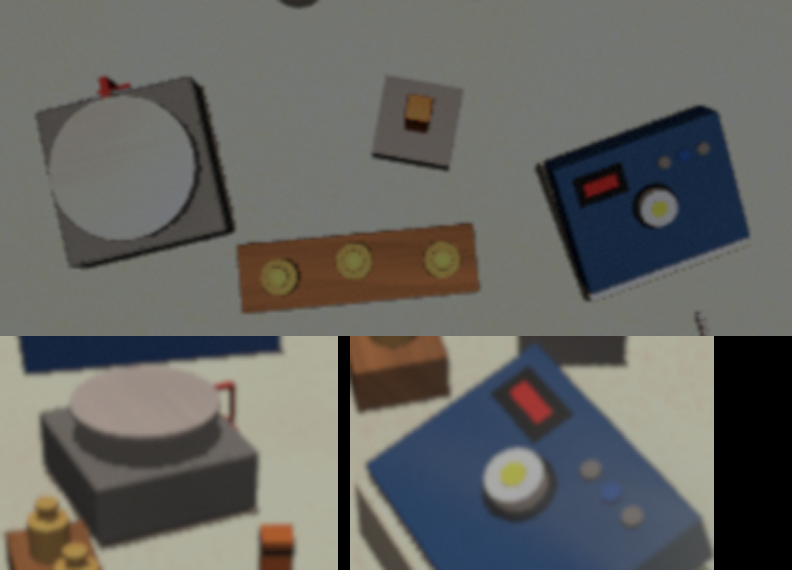

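```bash
python3 - <<'E'
from h import *
d=pickle.load(open("c0.pkl","rb"));t,s=d["top"],d["side"]
for u in[(265.5,265.2),(297.1,258.6),(333.8,257.8)]:print("w",onz(t,u,76).round(1))
print("spot",tri(t,(424.4,236.4),s,(352.2,332.6)),onz(t,(424.4,236.4),98))
print("ptr",tri(t,(193.1,182.5),s,(356.4,168.6)))
f=t["frame"];hs=cv2.cvtColor(f,cv2.COLOR_BGR2HSV)
def rect(n,m,roi,z):
    x0,y0,x1,y1=roi;k=np.zeros(m.shape,np.uint8);k[y0:y1,x0:x1]=255
    m=cv2.morphologyEx((m.astype(np.uint8)*255)&k,cv2.MORPH_CLOSE,np.ones((3,3)))
    c=max(cv2.findContours(m,0,2)[0],key=cv2.contourArea)
    P=np.array([onz(t,p[0],z)[:2] for p in c],np.float32)
    r=cv2.minAreaRect(P);print(n,np.round(r[0],1),np.round(r[1],1),r[2]);return c
H,S,V=[hs[...,i].astype(int) for i in range(3)]
rect("block",(H<20)&(S>100),(240,235,360,285),40)
rect("holder",((H<22)|(H>170))&(S<60)&(V<100)|((S>100)&(H<22)),(300,178,348,222),50)
rect("handletop",(S>100)&(H>8)&(H<22)&(V>75),(310,180,340,210),130)
rect("scale",(V<100)&(V>55)&(S<40)|(H<22)&(S<15)&(V>108),(160,175,250,265),65)
rect("console",(H>100)&(H<120)&(S>100),(370,190,470,280),85)
print(f[219,201],f[190,320],f[192,230],f[150,220],f[150,320])
E
```

```text
w [463.  103.6  76. ]
w [478.1  29.9  76. ]
w [479.8 -55.9  76. ]
spot (array([ 527.92265267, -263.70456252,   98.45259943]), np.float64(0.20523955797831997)) [ 527.85189736 -263.79529003   98.        ]
ptr (array([652.16297355, 270.86339441,  95.08413847]), np.float64(5.364663249670234))
block [472.7  27.4] [ 68.1 237. ] 5.169053077697754
holder [618.6 -32.5] [78.5 82.5] 79.4635238647461
handletop [620.2 -33. ] [23.3 23.1] 78.46846008300781
scale [567.3 246.3] [166.6 170.5] 13.138533592224121
console [ 539.  -257.4] [133.5 180.6] 19.672374725341797
[111 116 116] [47 70 95] [66 70 73] [109 116 114] [112 118 116]
```

The crop confirms that all three weights on the wooden block are brass. I'll go above the one nearest the scale, at about (463,104).

Request:
{"fn": "servo_tool", "kwargs": {"linear": [[-0.245, -0.183, 0], [-0.245, -0.183, 0], [-0.245, -0.183, 0], [-0.245, -0.183, 0], [-0.245, -0.183, 0], [-0.245, -0.183, 0], [-0.245, -0.183, 0], [-0.245, -0.183, 0]], "spin": [0, 0, 0, 0, 0, 0, 0, 0], "hand": 0.4}}

```text
time: 1.15
tool_pos: [434.7, 137.7, 226.7]
tcp_rot: [3.141, 0.0, 2.918]
contact_force: [1.1, 1.0, 0.6]
grip_width: 64.3
finger_force: 0.0
```

Request:
{"fn": "servo_tool", "kwargs": {"linear": [[-0.185, -0.14, 0], [0, 0, 0], [0, 0, 0], [0, 0, 0], [0, 0, 0], [0, 0, 0], [0, 0, 0], [0, 0, 0]], "spin": [0, 0.114, 0.114, 0.114, 0.114, 0.114, 0.114, 0.114]}}

```text
time: 2.15
tool_pos: [463.4, 103.9, 226.5]
tcp_rot: [-3.141, -0.0, 1.658]
contact_force: [-1.0, -0.1, -0.1]
grip_width: 64.4
finger_force: 0.0
```

```bash
cat >see.py <<'E'
import sys
from h import *
from plant import monitor,optics
tag=sys.argv[1];d={n:optics.capture(n) for n in sys.argv[2].split(",")}
o=monitor.get_obs();pickle.dump((d,o),open(tag+".pkl","wb"))
print({k:np.round(o[k],3).tolist() for k in("time","tool_pos","tcp_rot","contact_force","grip_width","finger_force","joint_positions")})
for n,c in d.items():cv2.imwrite(f"pics/{tag}_{n}.png",c["frame"])
E
python3 see.py a wrist; python3 - <<'E'
from h import *
d,o=pickle.load(open("a.pkl","rb"));w=d["wrist"]
for s,c in blobs(w["frame"],(18,90,60),(35,255,255),amin=100)[1]:print(s,c,onz(w,c,76).round(1))
print(proj(w,[[463,103.6,74],[567,246,98]]),np.round(w["world_to_cam"],2))
c0=pickle.load(open("c0.pkl","rb"))["top"];print("pan",onz(c0,(201.2,219.6),97))
E
```

```text
{'time': 2.2, 'tool_pos': [463.448, 103.916, 226.487], 'tcp_rot': [-3.141, -0.0, 1.651], 'contact_force': [-1.05, 0.594, -0.916], 'grip_width': 64.091, 'finger_force': 0.0, 'joint_positions': [0.059, 0.251, 1.655, 0.0, 1.236, -0.022]}
[286, 203, 48, 46, 1436] [310.4, 225.4] [463.1 105.4  76. ]
[300, 296, 44, 43, 1199] [321.7, 317.3] [478.5  32.2  76. ]
[477, 343, 13, 63, 291] [484.7, 377.0] [619.9 -11.6  76. ]
[133, 351, 12, 55, 247] [136.9, 380.2] [329.5 -40.3  76. ]
[294, 390, 41, 41, 1251] [313.6, 407.9] [479.7 -53.1  76. ]
[323, 429, 66, 10, 353] [354.1, 433.9] [517.4 -77.3  76. ]
[[309.99818401 227.15261752]
 [496.77161593  29.59418097]] [[ 1.0000e+00  9.0000e-02 -0.0000e+00 -4.7096e+02]
 [ 8.0000e-02 -9.5000e-01  2.9000e-01  2.4530e+01]
 [ 2.0000e-02 -2.9000e-01 -9.6000e-01  4.0913e+02]
 [ 0.0000e+00  0.0000e+00  0.0000e+00  1.0000e+00]]
pan [568.03528154 249.97677681  97.        ]
```

View pics/a_wrist.png

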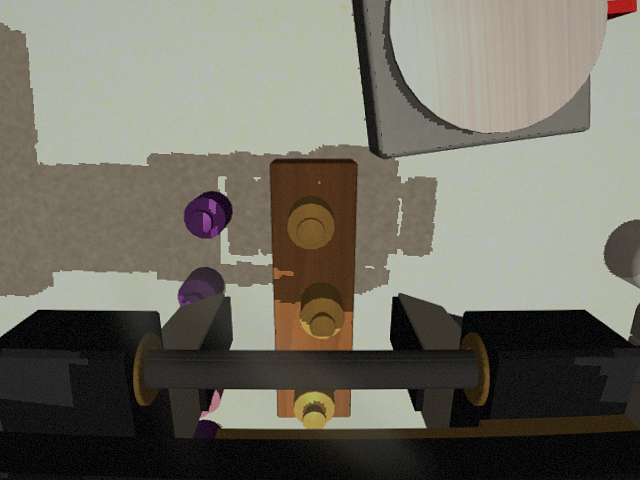

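The view shows the weight at (310,225), midway along the open fingers' line. The pan is at upper right and the nearest purple look-alike, at (208,215), is clear of the fingers. Descend.

Request:
{"fn": "servo_tool", "kwargs": {"linear": [[0, 0, 0.25], [0, 0, 0.25], [0, 0, 0.22], [0, 0, 0.12], [0, 0, 0.067], [0, 0, 0], [0, 0, 0], [0, 0, 0]], "spin": [0, 0, 0, 0, 0, 0, 0, 0]}}

```text
time: 3.2
tool_pos: [464.3, 104.0, 46.3]
tcp_rot: [3.139, 0.0, 1.665]
contact_force: [0.4, -0.4, -0.8]
grip_width: 64.1
finger_force: 0.0
```

Request:
{"fn": "servo_tool", "kwargs": {"linear": [[0, 0, 0], [0, 0, 0], [0, 0, 0], [0, 0, 0], [0, 0, 0], [0, 0, 0], [0, 0, 0], [0, 0, 0]], "spin": [0, 0, 0, 0, 0, 0, 0, 0], "hand": -1}}

```text
time: 4.2
tool_pos: [463.5, 104.0, 45.4]
tcp_rot: [-3.142, -0.0, 1.664]
contact_force: [-0.7, -0.7, 2.5]
grip_width: 35.2
finger_force: 30.0
```

Request:
{"fn": "servo_tool", "kwargs": {"linear": [[0, 0, -0.275], [0, 0, -0.275], [0.209, 0.142, 0], [0.209, 0.142, 0], [0.209, 0.142, 0], [0.209, 0.142, 0], [0, 0, 0], [0, 0, 0]], "spin": [0, 0, 0, 0, 0, 0, 0, 0]}}

```text
time: 5.2
tool_pos: [560.4, 280.7, 154.1]
tcp_rot: [-3.139, 0.001, 1.665]
contact_force: [-0.1, -0.6, -2.6]
grip_width: 35.1
finger_force: 30.0
```

```bash
python3 see.py b wrist,side; python3 - <<'E'
from h import *
d,o=pickle.load(open("b.pkl","rb"));w=d["wrist"]
c0=pickle.load(open("c0.pkl","rb"))["top"]
s=cv2.resize(d["side"]["frame"][120:240,260:420],None,fx=2.5,fy=2.5,interpolation=2)
im=np.zeros((480,800,3),np.uint8);im[:360,:480]=cv2.resize(w["frame"],(480,360));im[180:480,480:800]=s[:,:320]
cv2.imwrite("pics/b.png",im)
E
```

```text
{'time': 5.3, 'tool_pos': [560.614, 280.07, 154.924], 'tcp_rot': [-3.14, 0.0, 1.664], 'contact_force': [0.625, -0.356, -2.168], 'grip_width': 35.276, 'finger_force': 29.985, 'joint_positions': [0.341, 0.587, 1.326, -0.0, 1.23, 0.248]}
```

View pics/b.png

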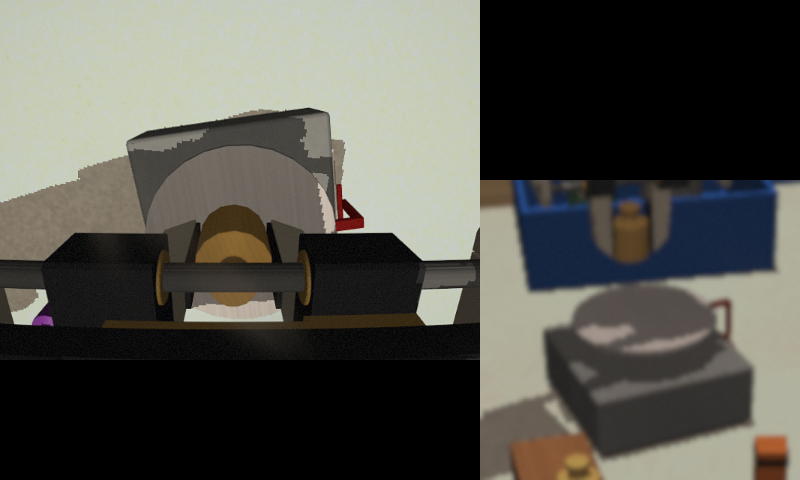

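The weight hangs upright over the far half of the pan, at (232,255) in the left view. Lower, then release.

Request:
{"fn": "servo_tool", "kwargs": {"linear": [[0, 0, 0.1], [0, 0, 0.07], [0, 0, 0.05], [0, 0, 0.03], [0, 0, 0.02], [0, 0, 0.02], [0, 0, 0], [0, 0, 0]], "spin": [0, 0, 0, 0, 0, 0, 0, 0]}}

```text
time: 6.3
tool_pos: [561.2, 281.0, 97.7]
tcp_rot: [3.141, -0.0, 1.664]
contact_force: [-0.1, -0.3, -0.6]
grip_width: 35.0
finger_force: 30.0
```

Request:
{"fn": "servo_tool", "kwargs": {"linear": [[0, 0, 0], [0, 0, 0], [0, 0, 0], [0, 0, 0], [0, 0, 0], [0, 0, 0], [0, 0, 0], [0, 0, 0]], "spin": [0, 0, 0, 0, 0, 0, 0, 0], "hand": 0.1}}

```text
time: 7.3
tool_pos: [561.1, 281.0, 97.3]
tcp_rot: [3.142, -0.0, 1.664]
contact_force: [0.3, -0.6, 1.0]
grip_width: 50.4
finger_force: 0.0
```

Request:
{"fn": "servo_tool", "kwargs": {"linear": [[0, 0, -0.15], [0, 0, -0.25], [-0.2, -0.088, 0], [-0.2, -0.088, 0], [-0.2, -0.088, 0], [-0.2, -0.088, 0], [-0.2, -0.088, 0], [-0.206, -0.088, 0]], "spin": [0, 0, 0, 0, 0, 0, 0, 0], "hand": 0.4}}

```text
time: 8.3
tool_pos: [478.0, 29.8, 177.5]
tcp_rot: [3.141, 0.0, 1.665]
contact_force: [0.6, -0.6, 0.7]
grip_width: 64.2
finger_force: 0.0
```

```bash
python3 see.py c wrist,side,top; python3 - <<'E'
from h import *
d,o=pickle.load(open("c.pkl","rb"));w,s,t=[d[k] for k in("wrist","side","top")]
c0=pickle.load(open("c0.pkl","rb"))
Y=((18,90,60),(35,255,255))
for n,c,r in(("top",t,(180,180,360,290)),("side",s,(270,120,400,300)),("wrist",w,(0,0,640,300))):
    for b in blobs(c["frame"],*Y,amin=40,roi=r)[1]:print(n,b)
im=np.zeros((560,800,3),np.uint8);r=lambda c,x0,y0,x1,y1,f:cv2.resize(c["frame"][y0:y1,x0:x1],None,fx=f,fy=f,interpolation=2)
a=r(s,280,120,380,210,4);b=r(c0["side"],280,120,380,210,4);e=cv2.resize(w["frame"],(267,200))
im[:360,:400]=a;im[:360,400:]=b;im[360:,:267]=e;cv2.imwrite("pics/c.png",im)
E
```

```text
{'time': 8.45, 'tool_pos': [478.16, 29.474, 177.609], 'tcp_rot': [3.141, 0.0, 1.661], 'contact_force': [1.504, -0.632, 0.241], 'grip_width': 63.887, 'finger_force': 0.0, 'joint_positions': [-0.099, 0.307, 1.722, 0.0, 1.112, -0.189]}
top ([180, 214, 13, 16, 178], [185.7, 221.3])
top ([335, 251, 7, 15, 71], [337.8, 258.1])
side ([296, 255, 19, 19, 228], [304.3, 264.0])
wrist ([284, 207, 56, 63, 2208], [311.5, 239.8])
```

View pics/c.png

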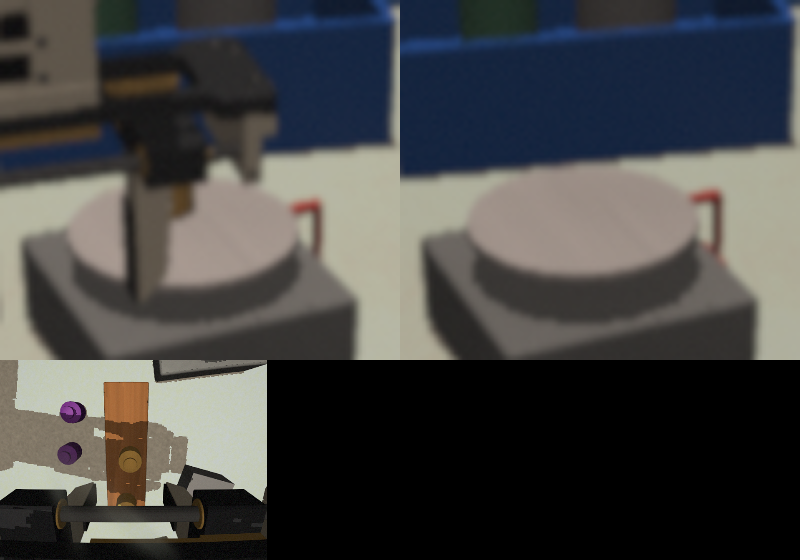

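```bash
python3 - <<'E'
from h import *
c0=pickle.load(open("c0.pkl","rb"));t,s=c0["top"],c0["side"]
# pan ellipse in both views by mask
def ell(f,seed,tol,med):
    g=cv2.medianBlur(f,med);m=np.zeros((482,642),np.uint8)
    cv2.floodFill(g.copy(),m,seed,0,(tol,)*3,(tol,)*3,4|(255<<8)|cv2.FLOODFILL_MASK_ONLY|cv2.FLOODFILL_FIXED_RANGE)
    m=m[1:-1,1:-1];m=cv2.morphologyEx(m,cv2.MORPH_OPEN,np.ones((5,5)))
    c=max(cv2.findContours(m,0,1)[0],key=cv2.contourArea);return cv2.fitEllipse(cv2.convexHull(c)),cv2.boundingRect(c)
et=ell(t["frame"],(201,219),20,3);es=ell(s["frame"],(326,178),16,3)
print(et,es)
for z in(95,98,101):
    a=np.linspace(0,6.283,60);ctr=onz(t,et[0][0],z)
    P=np.c_[ctr[0]+70*np.cos(a),ctr[1]+70*np.sin(a),a*0+z]
    for n,c in(("t",t),("s",s)):print(z,n,np.round(cv2.fitEllipse(proj(c,P).astype(np.float32))[0],1),proj(c,P).min(0).round(1),proj(c,P).max(0).round(1))
print("corner",tri(t,(246.2,246.5),s,(307.3,208.8)))
for n,c in c0.items():
    if n!="wrist":print(n,[proj(c,[x,y,z]).round(1).tolist() for x,y,z in[(479.8,-55.9,92)]])
E
```

```text
(((328.2025451660156, 279.877685546875), (545.125244140625, 809.4494018554688), 92.55014038085938), (0, 76, 640, 404)) (((325.10198974609375, 173.65431213378906), (27.565710067749023, 57.548004150390625), 89.3860092163086), (297, 161, 58, 27))
95 t [328.2 280. ] [297.6 249.3] [358.8 310.7]
95 s [275.4 255.5] [237.7 232.7] [313.2 278.2]
98 t [328.2 280. ] [297.5 249.2] [358.9 310.8]
98 s [275.3 254.1] [237.5 231.4] [313.2 276.9]
101 t [328.2 280. ] [297.5 249.1] [358.9 310.9]
101 s [275.2 252.8] [237.3 230.1] [313.2 275.5]
corner (array([509.32956653, 149.97506558,  68.09140441]), np.float64(4.400100182671869))
side [[[303.8, 256.7]]]
top [[[334.1, 257.6]]]
```

```bash
python3 - <<'E'
from h import *
c0=pickle.load(open("c0.pkl","rb"));t,s=c0["top"],c0["side"];d,o=pickle.load(open("c.pkl","rb"))
# rim edges by vertical gradient in side view, column by column
for nm,c in(("before",s),("after",d["side"])):
    g=cv2.GaussianBlur(cv2.cvtColor(c["frame"],cv2.COLOR_BGR2GRAY).astype(float),(3,1),0)
    out=[]
    for u in(328,330,332,334,336):
        col=g[176:204,u];dg=np.diff(col);i=np.argmin(dg);y0,y1,y2=dg[i-1:i+2];out.append(176+i+.5+.5*(y0-y2)/(y0-2*y1+y2))
    print(nm,np.round(out,2))
a=np.linspace(0,6.283,721)
for z in(88,92,96,100):
    ctr=onz(t,(201.25,219.7),z);P=np.c_[ctr[0]+70*np.cos(a),ctr[1]+70*np.sin(a),a*0+z];q=proj(s,P)
    print(z,ctr.round(1),q.min(0).round(1),q.max(0).round(1),[round(max(r[1] for r in q if abs(r[0]-u)<.6),2) for u in(328,330,332,334,336)])
# scale-housing near edge check & block check
E
```

```text
before [188.31 188.05 187.96 187.61 187.21]
after [190.91 190.91 190.74 190.4  189.95]
88 [568.8 252.1  88. ] [296.1 164.6] [354.3 192. ] [np.float64(191.87), np.float64(191.74), np.float64(191.52), np.float64(191.23), np.float64(190.87)]
92 [568.3 251.1  92. ] [295.9 163.4] [354.2 190.7] [np.float64(190.57), np.float64(190.41), np.float64(190.21), np.float64(189.92), np.float64(189.56)]
96 [567.9 250.1  96. ] [295.7 162.1] [354.2 189.3] [np.float64(189.24), np.float64(189.09), np.float64(188.87), np.float64(188.57), np.float64(188.2)]
100 [567.5 249.1 100. ] [295.5 160.9] [354.1 188. ] [np.float64(187.91), np.float64(187.75), np.float64(187.55), np.float64(187.25), np.float64(186.88)]
```

Contact sheet: the pan has sunk about 2.7 px (rim row 188.3 → 190.9) after the first weight, and the pointer at (318,205) moved with it. By rays the empty pan was about 6 mm down and is now about 13–14 mm, so a second weight is needed. The second weight is centred below the gripper.

Request:
{"fn": "servo_tool", "kwargs": {"linear": [[0.005, 0, 0.22], [0, 0, 0.2], [0, 0, 0.14], [0, 0, 0.07], [0, 0, 0.03], [0, 0, 0], [0, 0, 0], [0, 0, 0]], "spin": [0, 0, 0, 0, 0, 0, 0, 0]}}

```text
time: 9.45
tool_pos: [478.9, 32.0, 46.0]
tcp_rot: [3.14, 0.0, 1.664]
contact_force: [-0.5, 0.1, -0.3]
grip_width: 64.1
finger_force: 0.0
```

Request:
{"fn": "servo_tool", "kwargs": {"linear": [[0, 0, 0], [0, 0, 0], [0, 0, 0], [0, 0, 0], [0, 0, 0], [0, 0, 0], [0, 0, 0], [0, 0, 0]], "spin": [0, 0, 0, 0, 0, 0, 0, 0], "hand": -1}}

```text
time: 10.45
tool_pos: [478.4, 32.0, 45.3]
tcp_rot: [-3.142, -0.0, 1.664]
contact_force: [0.3, 0.3, 1.0]
grip_width: 34.9
finger_force: 30.0
```

Request:
{"fn": "servo_tool", "kwargs": {"linear": [[0, 0, -0.275], [0, 0, -0.275], [0.2215, 0.142, 0], [0.2215, 0.142, 0], [0.2215, 0.142, 0], [0.2215, 0.142, 0], [0, 0, 0], [0, 0, 0]], "spin": [0, 0, 0, 0, 0, 0, 0, 0]}}

```text
time: 11.45
tool_pos: [574.1, 218.8, 154.2]
tcp_rot: [-3.139, 0.001, 1.665]
contact_force: [-1.1, -0.2, -2.6]
grip_width: 35.3
finger_force: 30.0
```

Request:
{"fn": "servo_tool", "kwargs": {"linear": [[0, 0, 0.1], [0, 0, 0.09], [0, 0, 0.05], [0, 0, 0.04], [0, 0, 0.02], [0, 0, 0.02], [0, 0, 0], [0, 0, 0]], "spin": [0, 0, 0, 0, 0, 0, 0, 0]}}

```text
time: 12.45
tool_pos: [575.2, 219.1, 91.8]
tcp_rot: [3.141, -0.0, 1.664]
contact_force: [0.1, -0.9, -1.2]
grip_width: 34.9
finger_force: 30.0
```

Request:
{"fn": "servo_tool", "kwargs": {"linear": [[0, 0, 0], [0, 0, 0], [0, 0, 0], [0, 0, 0], [0, 0, 0], [0, 0, 0], [0, 0, 0], [0, 0, 0]], "spin": [0, 0, 0, 0, 0, 0, 0, 0], "hand": 0.1}}

```text
time: 13.45
tool_pos: [575.0, 219.0, 91.3]
tcp_rot: [3.142, -0.0, 1.664]
contact_force: [0.2, 0.2, -0.2]
grip_width: 50.7
finger_force: 0.0
```

Request:
{"fn": "servo_tool", "kwargs": {"linear": [[0, 0, -0.25], [0, 0, -0.3], [-0.2126, 0.018, 0], [-0.2126, 0.018, 0], [-0.2126, 0.018, 0], [-0.2126, 0.018, 0], [-0.2126, 0.018, 0], [-0.2126, 0.018, 0]], "spin": [0, 0, 0, 0, 0, 0, 0, 0], "hand": 0.3}}

```text
time: 14.45
tool_pos: [620.4, -34.3, 201.4]
tcp_rot: [3.141, -0.0, 1.664]
contact_force: [0.1, -0.3, 0.3]
grip_width: 59.6
finger_force: 0.0
```

Request:
{"fn": "servo_tool", "kwargs": {"linear": [[0, 0, 0], [0, 0, 0], [0, 0, 0], [0, 0, 0], [0, 0, 0], [0, 0, 0], [0, 0, 0], [0, 0, 0]], "spin": [0.117, 0.117, 0.117, 0.117, 0.117, 0.117, 0.117, 0.117]}}

```text
time: 15.45
tool_pos: [620.2, -32.9, 201.3]
tcp_rot: [-3.141, 0.0, 0.188]
contact_force: [-0.5, 0.2, 0.5]
grip_width: 59.8
finger_force: 0.0
```

```bash
python3 see.py e wrist,side,top; python3 - <<'E'
from h import *
d,o=pickle.load(open("e.pkl","rb"));w,s,t=[d[k] for k in("wrist","side","top")]
for u in[1]:
    g=cv2.GaussianBlur(cv2.cvtColor(s["frame"],cv2.COLOR_BGR2GRAY).astype(float),(3,1),0)
    print([176+int(np.argmin(np.diff(g[176:204,u]))) for u in(330,332,334,336,338)])
im=np.zeros((480,800,3),np.uint8);im[:360,:480]=cv2.resize(w["frame"],(480,360))
im[:300,480:]=cv2.resize(s["frame"][140:215,290:370],(320,300),interpolation=2);cv2.imwrite("pics/e.png",im)
print(blobs(w["frame"],(3,120,40),(17,255,255),amin=150)[1]);print(proj(w,[[620,-33,130],[527.9,-263.7,98]]))
E
```

```text
{'time': 15.6, 'tool_pos': [620.216, -32.974, 201.29], 'tcp_rot': [-3.141, 0.0, 0.197], 'contact_force': [-0.844, 0.091, 1.122], 'grip_width': 59.38, 'finger_force': 0.0, 'joint_positions': [-0.176, 0.539, 1.279, 0.0, 1.324, 1.197]}
[193, 193, 192, 192, 192]
[([412, 16, 43, 43, 1364], [433.4, 36.6]), ([287, 208, 48, 48, 867], [312.2, 225.3]), ([284, 233, 52, 52, 1777], [309.7, 258.7]), ([236, 342, 41, 9, 204], [253.2, 346.7]), ([216, 389, 79, 28, 1622], [253.5, 400.9]), ([306, 389, 41, 35, 658], [332.4, 405.1])]
[[311.38124077 262.39188957]
 [588.91970834 415.95628545]]
```

View pics/e.png

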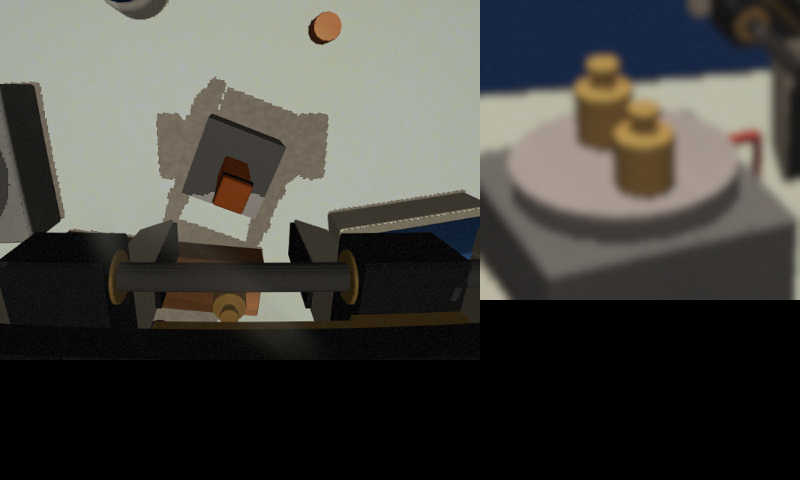

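Both brass weights stand upright on the pan, at (603,100) and (644,150) in the right view. The rim row is about 193, so the pan has sunk about 20 mm, which is mid-band. The pen handle top is at (233,195) in the left view; next I measure its yaw and position.

```bash
python3 - <<'E'
from h import *
d,o=pickle.load(open("e.pkl","rb"));w=d["wrist"]
m,b=blobs(w["frame"],(3,120,40),(17,255,255),amin=150,roi=(260,200,360,300))
hs=cv2.cvtColor(w["frame"],cv2.COLOR_BGR2HSV);print(hs[260,310],hs[225,312])
n,l,s,c=cv2.connectedComponentsWithStats(m)
i=[k for k in range(1,n) if s[k][4]>1500][0]
ct=max(cv2.findContours((l==i).astype(np.uint8),0,1)[0],key=cv2.contourArea)
print(cv2.minAreaRect(ct))
P=np.array([onz(w,p[0],130)[:2] for p in ct],np.float32);print(cv2.minAreaRect(P))
# console: spot & top edges in top image hi-precision yaw
t=d["top"];c0=pickle.load(open("c0.pkl","rb"))["top"]
m,_=blobs(c0["frame"],(100,100,30),(122,255,255),roi=(370,190,470,280))
ct=max(cv2.findContours(m,0,1)[0],key=cv2.contourArea);h=cv2.convexHull(ct)
q=cv2.approxPolyDP(h,6,True)[:,0];print(q.tolist())
s2=np.sin(.35)
for p in q:print(onz(c0,p,85).round(1))
E
```

```text
[ 10 188 115] [ 11 220  58]
((310.04638671875, 258.9793701171875), (43.00569152832031, 42.862098693847656), 21.037511825561523)
((621.7337036132812, -31.754322052001953), (23.96732521057129, 25.021764755249023), 79.1688461303711)
[[448, 197], [461, 247], [396, 271], [381, 219]]
[ 621.2 -324.    85. ]
[ 503.8 -351.5   85. ]
[ 448.6 -199.4   85. ]
[ 569.7 -166.2   85. ]
```

Request:
{"fn": "servo_tool", "kwargs": {"linear": [[0.006, -0.002, 0], [0, 0, 0], [0, 0, 0], [0, 0, 0.2], [0, 0, 0.2], [0, 0, 0.12], [0, 0, 0.071], [0, 0, 0]], "spin": [0.082, 0.082, 0.081, 0, 0, 0, 0, 0]}}

```text
time: 16.6
tool_pos: [621.1, -32.3, 82.5]
tcp_rot: [-3.142, 0.001, -0.189]
contact_force: [-0.7, -0.2, 0.2]
grip_width: 59.5
finger_force: 0.0
```

Request:
{"fn": "servo_tool", "kwargs": {"linear": [[0, 0, 0], [0, 0, 0], [0, 0, 0], [0, 0, 0], [0, 0, 0], [0, 0, 0], [0, 0, 0], [0, 0, 0]], "spin": [0, 0, 0, 0, 0, 0, 0, 0], "hand": -1}}

```text
time: 17.6
tool_pos: [621.5, -32.4, 83.4]
tcp_rot: [-3.141, -0.0, -0.191]
contact_force: [-1.0, -0.1, 4.4]
grip_width: 23.8
finger_force: 30.0
```

Request:
{"fn": "servo_tool", "kwargs": {"linear": [[0, 0, -0.05], [0, 0, -0.07], [0, 0, -0.05], [0, 0, -0.03], [0, 0, 0], [0, 0, 0], [0, 0, 0], [0, 0, 0]], "spin": [0, 0, 0, 0, 0, 0, 0, 0]}}

```text
time: 18.6
tool_pos: [621.2, -32.3, 122.8]
tcp_rot: [-3.142, 0.001, -0.191]
contact_force: [-0.6, -0.2, -1.4]
grip_width: 23.5
finger_force: 30.0
```

Request:
{"fn": "servo_tool", "kwargs": {"linear": [[-0.042, 0, 0.001], [-0.032, 0, 0.003], [-0.032, 0, 0.006], [-0.031, 0, 0.008], [-0.031, 0, 0.01], [0, 0, 0], [0, 0, 0], [0, 0, 0]], "spin": [0, 0, 0, 0, 0, 0, 0, 0]}}

```text
time: 19.6
tool_pos: [588.1, -25.9, 117.1]
tcp_rot: [-3.141, 0.001, -0.191]
contact_force: [1.9, -1.0, 1.2]
grip_width: 23.8
finger_force: 30.0
```

```bash
python3 see.py g wrist,side; python3 - <<'E'
from h import *
d,o=pickle.load(open("g.pkl","rb"));w,s=d["wrist"],d["side"]
im=np.zeros((400,800,3),np.uint8);im[:300,:400]=cv2.resize(w["frame"],(400,300))
im[:400,400:]=cv2.resize(s["frame"][190:290,325:425],(400,400),interpolation=2);cv2.imwrite("pics/g.png",im)
E
```

```text
{'time': 19.7, 'tool_pos': [588.083, -25.882, 117.125], 'tcp_rot': [-3.141, 0.001, -0.191], 'contact_force': [2.494, -0.587, 1.238], 'grip_width': 23.802, 'finger_force': 30.0, 'joint_positions': [-0.174, 0.56, 1.491, 0.0, 1.092, 1.587]}
```

View pics/g.png

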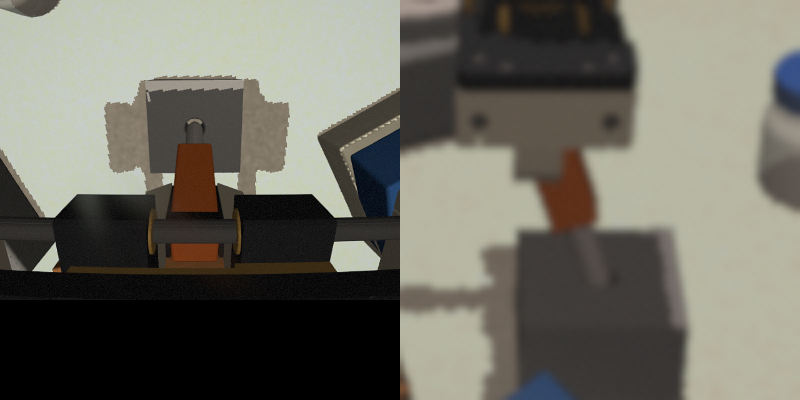

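The left view shows the pen leaning toward -x of the tool, with its shaft at (195,130) still in the hole. On the right, the handle leans about 20°. The pivot worked, so lift out, carry to the console hover and align the yaw.

Request:
{"fn": "servo_tool", "kwargs": {"linear": [[0, 0, -0.17], [0, 0, -0.3], [-0.046, 0.2246, 0], [-0.046, 0.2246, 0], [-0.046, 0.2246, 0], [-0.046, 0.2246, 0], [-0.046, 0.2246, 0], [-0.046, 0.2246, 0]], "spin": [0, 0, 0, 0, 0, 0, 0, 0]}}

```text
time: 20.7
tool_pos: [481.1, -280.3, 210.2]
tcp_rot: [-3.139, 0.004, -0.191]
contact_force: [1.1, -0.1, -0.5]
grip_width: 23.9
finger_force: 30.0
```

Request:
{"fn": "servo_tool", "kwargs": {"linear": [[0, 0, 0], [0, 0, 0], [0, 0, 0], [0, 0, 0], [0, 0, 0], [0, 0, 0], [0, 0, 0], [0, 0, 0]], "spin": [-0.0845, -0.0845, -0.0845, -0.0845, 0, 0, 0, 0]}}

```text
time: 21.7
tool_pos: [483.0, -280.1, 211.4]
tcp_rot: [-3.141, 0.0, 0.339]
contact_force: [-0.1, -0.2, -0.8]
grip_width: 23.6
finger_force: 30.0
```

```bash
python3 see.py k wrist,side,top; python3 - <<'E'
from h import *
d,o=pickle.load(open("k.pkl","rb"));w,s,t=[d[k] for k in("wrist","side","top")]
y=o["tcp_rot"][2];g=np.array(o["tool_pos"])+[0,0,19]
for th in(15,20,25):
    a=np.radians(th);ax=np.array([-np.sin(a)*np.cos(y),-np.sin(a)*np.sin(y),np.cos(a)]);tip=g-100.4*ax
    print(th,tip.round(1),"side",proj(s,[tip,tip+48*ax]).round(1).tolist(),"wrist",proj(w,[tip,tip+48*ax]).round(1).tolist())
for n,c in d.items():
    print(n,"Y",blobs(c["frame"],(18,90,60),(38,255,255),amin=20)[1])
x,yy=proj(s,[tip])[0].astype(int)
im=np.zeros((480,800,3),np.uint8);im[:360,:480]=cv2.resize(w["frame"],(480,360))
im[:320,480:]=cv2.resize(s["frame"][yy-50:yy+30,x-40:x+40],(320,320),interpolation=2);print("crop",x-40,yy-50,"x4")
cv2.imwrite("pics/k.png",im)
E
```

```text
{'time': 21.85, 'tool_pos': [483.039, -280.107, 211.506], 'tcp_rot': [-3.141, -0.0, 0.34], 'contact_force': [-0.598, -0.233, -2.024], 'grip_width': 23.957, 'finger_force': 30.0, 'joint_positions': [-0.663, 0.415, 1.455, 0.0, 1.271, 0.568]}
15 [ 507.5 -271.4  133.5] side [[339.6, 321.2], [331.7, 300.1]] wrist [[311.4, 214.1], [311.6, 261.7]]
20 [ 515.4 -268.7  136.2] side [[344.7, 317.8], [334.5, 298.3]] wrist [[311.4, 200.2], [311.6, 253.6]]
25 [ 523.  -266.   139.5] side [[349.5, 314.1], [337.1, 296.3]] wrist [[311.4, 186.4], [311.6, 245.9]]
wrist Y [([0, 106, 54, 52, 1990], [22.4, 131.2]), ([296, 156, 26, 24, 479], [308.7, 168.0]), ([237, 333, 15, 74, 543], [242.0, 372.0]), ([371, 334, 15, 73, 474], [380.4, 371.0]), ([359, 419, 180, 20, 2254], [452.3, 428.5]), ([107, 426, 223, 13, 1589], [212.6, 432.8]), ([339, 430, 13, 8, 29], [343.8, 434.3])]
side Y [([296, 257, 11, 16, 105], [301.1, 265.8]), ([348, 329, 10, 9, 72], [352.3, 332.9])]
top Y [([207, 208, 16, 16, 192], [214.2, 215.4]), ([178, 214, 16, 16, 194], [186.0, 221.5]), ([421, 234, 7, 7, 39], [424.1, 236.9]), ([327, 251, 15, 15, 181], [333.8, 257.8])]
crop 309 264 x4
```

View pics/k.png

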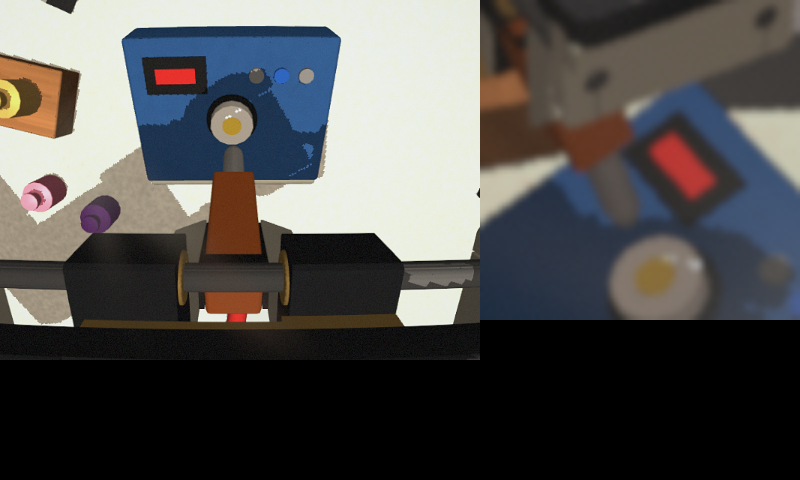

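The left view shows the tip at about (233,147), and the spot at (232,126) straight ahead along tool x. The console edges are level, so the yaw is right. The tip pixels in both views match a tilt of about 20°. Next, approach to about 8 mm off.

Request:
{"fn": "servo_tool", "kwargs": {"linear": [[0.0125, -0.001, 0.04], [0.0125, -0.001, 0.04], [0.0125, -0.001, 0.04], [0.012, -0.001, 0.034], [0, 0, 0], [0, 0, 0], [0, 0, 0], [0, 0, 0]], "spin": [0, 0, 0, 0, 0, 0, 0, 0]}}

```text
time: 22.85
tool_pos: [492.2, -276.2, 181.0]
tcp_rot: [3.141, -0.0, 0.34]
contact_force: [0.4, -1.4, -0.7]
grip_width: 23.9
finger_force: 30.0
```

```bash
python3 see.py l wrist,side,top; python3 - <<'E'
from h import *
d,o=pickle.load(open("l.pkl","rb"));w,s,t=[d[k] for k in("wrist","side","top")]
y=o["tcp_rot"][2];g=np.array(o["tool_pos"])+[0,0,19]
for th in(18,20,22):
    a=np.radians(th);ax=np.array([-np.sin(a)*np.cos(y),-np.sin(a)*np.sin(y),np.cos(a)]);tip=g-100.4*ax
    print(th,tip.round(1),"side",proj(s,[tip,tip+48*ax]).round(1).tolist(),"wrist",proj(w,[tip,tip+48*ax]).round(1).tolist())
print("spot pred",[proj(c,[527.9,-263.7,98.2]).round(1).tolist() for c in(w,s)])
for n,c,r in(("w",w,(280,120,340,240)),("s",s,(330,310,370,350))):print(n,blobs(c["frame"],(18,90,60),(38,255,255),amin=10,roi=r)[1])
im=np.zeros((400,800,3),np.uint8);im[:,:400]=cv2.resize(w["frame"][130:230,260:360],(400,400),interpolation=2)
im[:,400:]=cv2.resize(s["frame"][280:360,310:390],(400,400),interpolation=2)
cv2.imwrite("pics/l.png",im)
E
```

```text
{'time': 23.0, 'tool_pos': [492.144, -276.132, 180.837], 'tcp_rot': [3.141, -0.0, 0.34], 'contact_force': [-0.047, -0.53, -0.876], 'grip_width': 23.748, 'finger_force': 30.0, 'joint_positions': [-0.647, 0.452, 1.485, 0.0, 1.205, 0.584]}
18 [ 521.4 -265.8  104.4] side [[348.2, 331.4], [339.4, 312.5]] wrist [[311.1, 205.8], [311.3, 256.8]]
20 [ 524.5 -264.7  105.5] side [[350.1, 330.0], [340.5, 311.7]] wrist [[311.1, 200.3], [311.3, 253.6]]
22 [ 527.6 -263.6  106.7] side [[352.0, 328.7], [341.5, 311.0]] wrist [[311.1, 194.8], [311.3, 250.5]]
spot pred [[[311.5, 191.7]], [[352.1, 332.7]]]
w [([295, 180, 29, 21, 415], [308.9, 189.0])]
s [([348, 329, 10, 9, 57], [352.7, 333.5])]
```

View pics/l.png

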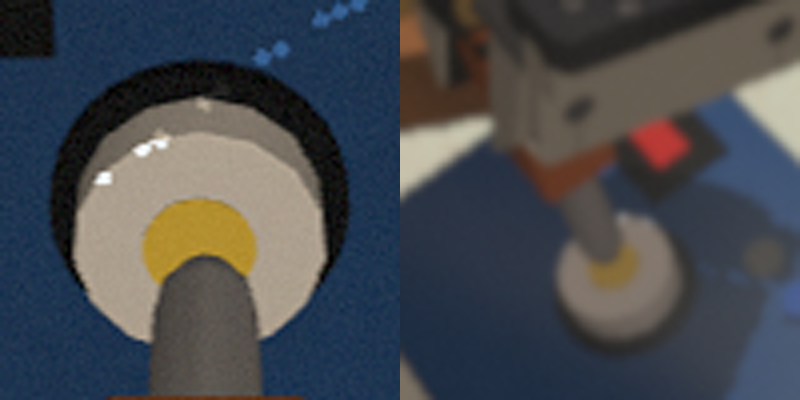

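The left crop shows the tip end at (205,256), just below the spot centre at (200,247), with about 8 mm still to go along the normal. The pen axis is in line with it. Next: approach to about first contact plus 2 mm, then read the averaged force.

```bash
cat >force.py <<'E'
from h import *
from plant import monitor,optics
import sys
F=[];P=[]
for i in range(12):
    c=optics.capture("wrist");o=monitor.get_obs();F.append(o["contact_force"]);P.append(o["tool_pos"])
F=np.array(F);print(F.mean(0).round(2),(F.std(0)/12**.5).round(2),np.mean(P,0).round(2),o["time"],o["tcp_rot"][2])
f=F.mean(0)
if len(sys.argv)>1:np.save("f0",f)
else:
    n=np.array([-.3232,-.1145,.9394]);print("normal force",((f-np.load("f0.npy"))@n).round(2))
g=c["frame"];pickle.dump(c,open("last.pkl","wb"))
hs=cv2.cvtColor(g,cv2.COLOR_BGR2HSV);m=((hs[...,1]<70)&(hs[...,2]>120)).astype(np.uint8)[100:240,260:370]
col=[ (u,np.round(hs[120:215:1,u,2].astype(int),0)) for u in(290,332)]
ct=max(cv2.findContours(m,0,1)[0],key=cv2.contourArea);print("pad bbox",cv2.boundingRect(ct))
E
python3 force.py tare
```

```text
[ 0.04 -0.06 -0.91] [0.14 0.12 0.15] [ 492.14 -276.08  180.7 ] 23.6 0.34014377974308996
pad bbox (19, 54, 62, 61)
```

Request:
{"fn": "servo_tool", "kwargs": {"linear": [[0.006, -0.003, 0.012], [0.006, 0, 0.012], [0.005, 0, 0.012], [0.004, 0, 0.01], [0, 0, 0], [0, 0, 0], [0, 0, 0], [0, 0, 0]], "spin": [0, 0, 0, 0, 0, 0, 0, 0]}}

```text
time: 24.6
tool_pos: [495.8, -274.1, 171.5]
tcp_rot: [-3.141, 0.0, 0.34]
contact_force: [-0.2, 0.4, 0.8]
grip_width: 24.0
finger_force: 30.0
```

```bash
python3 force.py
```

```text
[-1.38  0.38  0.84] [0.07 0.09 0.16] [ 495.84 -274.09  171.48] 25.2 0.340144564239689
normal force 2.05
pad bbox (19, 64, 64, 59)
```

Contact is confirmed: 2.05 N means about 2.1 mm sunk, as predicted. Next, 3 mm more along the normal.

Request:
{"fn": "servo_tool", "kwargs": {"linear": [[0.002, 0, 0.005], [0.002, 0, 0.005], [0.001, 0, 0.004], [0, 0, 0], [0, 0, 0], [0, 0, 0], [0, 0, 0], [0, 0, 0]], "spin": [0, 0, 0, 0, 0, 0, 0, 0]}}

```text
time: 26.2
tool_pos: [496.9, -273.8, 168.7]
tcp_rot: [3.142, -0.0, 0.34]
contact_force: [-2.6, -0.0, 2.1]
grip_width: 23.9
finger_force: 30.0
```

```bash
python3 force.py; python3 see.py z wrist,side,top; python3 - <<'E'
from h import *
d,o=pickle.load(open("z.pkl","rb"));w,s,t=[d[k] for k in("wrist","side","top")]
im=np.zeros((560,800,3),np.uint8);im[:400,:400]=cv2.resize(w["frame"][130:230,260:360],(400,400),interpolation=2)
im[:400,400:]=cv2.resize(s["frame"][280:360,310:390],(400,400),interpolation=2)
im[400:,:400]=cv2.resize(s["frame"][150:230,270:470],(400,160),interpolation=2)
im[400:,400:]=cv2.resize(t["frame"][170:290,160:460],(400,160),interpolation=2)
cv2.imwrite("pics/z.png",im)
g=cv2.GaussianBlur(cv2.cvtColor(s["frame"],cv2.COLOR_BGR2GRAY).astype(float),(3,1),0);print([176+int(np.argmin(np.diff(g[176:204,u]))) for u in(318,320,322,336,338)])
E
```

```text
[-1.63  0.15  2.38] [0.13 0.14 0.16] [ 496.87 -273.79  168.71] 26.8 0.34007750203087816
normal force 3.6
pad bbox (19, 67, 64, 56)
{'time': 26.95, 'tool_pos': [496.881, -273.794, 168.703], 'tcp_rot': [3.142, -0.0, 0.34], 'contact_force': [-0.524, -0.469, 1.984], 'grip_width': 23.674, 'finger_force': 30.0, 'joint_positions': [-0.639, 0.469, 1.493, 0.0, 1.18, 0.592]}
[187, 187, 187, 187, 187]
```

View pics/z.png

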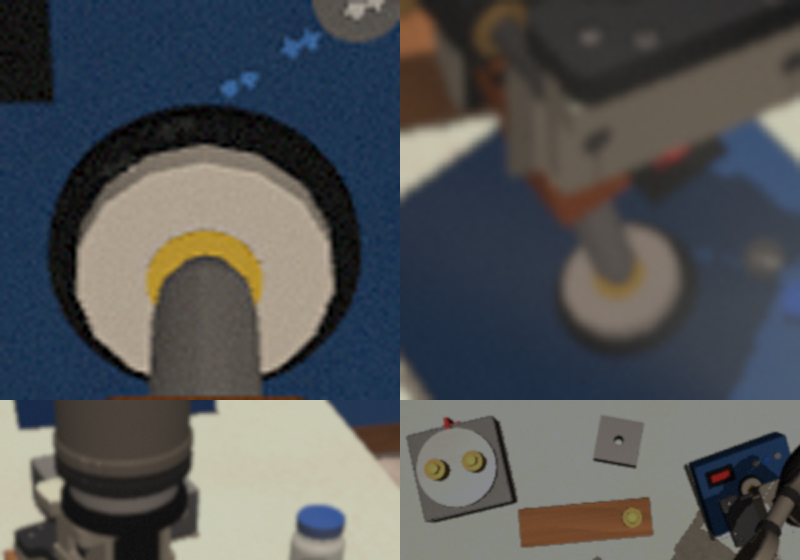

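The tip sits on the yellow spot: silhouette top at (205,256), with the spot ring even around it. The force is 3.6 N, so the pad is about 5 mm in, and the weights stand upright. Handing in.

```bash
python3 -c "
from plant import workorder
print(workorder.close_job())"
```

```text
the job is handed in; nothing more can be done
None
```

I handed the job in at about 27 s; no verdict came back. Two brass weights stand upright on the pan, sunk about 20 mm (the middle of the green band), measured before I took the pen. The pen is held at about 20° on the yellow spot at 3.6 N, which is about 5 mm of pad travel.

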